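Roll the clay roller home into its V-block

TASK

Put the metal clay roller away: with your fingertips, turn it square to the wooden V-block and push it from the side so that it rolls along the cutting mat, up the block's ramp and over the lip into the groove, where it is to lie at rest across the block with an end sticking out on either side. Keep it rolling slowly and under control, and do not grip, squeeze, lift or carry it. Leave the mallet, the bowl and the tin alone, and take your hand away at the end.

Things in the scene. Friction and masses are not known exactly. Their poses are not given: they have to be found in the camera images.
- roller: Loose polished aluminium bar, cylinder 36 mm in diameter, 160 mm long, about 0.45 kg, on the flat mat (height 0), skewed to the groove. It rolls straight, coasting up to 30 mm after a push at 40 mm/s; a push near one end hardly turns it, pushing both ends opposite ways does. Origin: middle of the bar, on its axis, 18 mm above the mat. x runs along the bar; y and z turn as it rolls.
- cradle: Wooden V-block with a lead-in ramp, fixed to the bench, 90 mm wide along its x, the groove along x. The roller enters along the block's own +y (within 0.2 rad of world +y). Origin: at bench height under the groove's bottom, mid-width, z up. Groove bottom 2 mm high at y = 0; beyond it a 45 degree face rises to a stop wall 32 mm high, from y = 30 to 52 mm.
- foot (a point): Foot of the block's ramp, where it meets the bench (height 0), mid-width, at the block's y = -75 mm; same axes as the block. The ramp rises from here in a straight slope to the lip.
- lip (a point): Lip between ramp and groove: 13 mm high, mid-width, at the block's y = -19 mm; same axes. From here the near groove face falls 30 degrees to the groove's bottom. A roller whose middle is pushed past the lip rolls down into the groove by itself.
- seat (a point): Where the middle of the roller lies when it is home: on the block's middle, 24.5 mm above the bench (3 mm before the groove's bottom). Moves with the block; same axes.
- mallet: Bystander: mallet standing on its white cylindrical head (58 mm across, 75 mm high), dark wooden handle pointing up, 205 mm tall in all. Origin: centre of its underside.
- bowl: Bystander: small copper bowl, 70 mm across, 35 mm high. Origin: centre of its underside.
- tin: Bystander: closed brass-coloured tin with a white lid, 56 mm across, 55 mm high. Origin: centre of its underside.
There are look-alikes about, which are no part of the job. What is shaped like the roller but orange, pink or red is not meant.

How it is judged:
On the way, in this order (a step that is already met when the one before it is completed fails the run):
1. the roller rolls along the flat mat towards the block (angular speed of roller above 0.25 rad/s and y of roller in the frame of cradle below -0.095 m and height (world z) of roller below 0.024 m and distance of roller from where it was at the start of the episode above 0.015 m), for 0.1 s.
2. the roller rolls up the ramp of the block (angular speed of roller above 0.25 rad/s and y of roller in the frame of cradle between -0.072 and -0.015 m and x of roller in the frame of cradle between -0.06 and 0.06 m and height (world z) of roller below 0.036 m), for 0.1 s.
At the end, for the whole second after the job is handed in: The roller lies at rest in the groove: its middle within 5 mm of the seat along the block's y, within 4 mm in height and within 34 mm of the block's middle along the groove (so both ends stick out), its axis within 0.1 rad of the groove's (x of roller in the frame of cradle between -0.034 and 0.034 m and y of roller in the frame of cradle between -0.008 and 0.002 m and z of roller in the frame of cradle between 0.0205 and 0.0285 m and angle between the x axis of roller and the x axis of cradle, either way round below 0.1 rad and linear speed of roller below 0.02 m/s and angular speed of roller below 0.5 rad/s); the robot touches nothing.
It fails at once if the roller is lifted clear of the mat before the ramp (height (world z) of roller above 0.026 m and (y of roller in the frame of cradle below -0.09 m or x of roller in the frame of cradle above 0.125 m or x of roller in the frame of cradle below -0.125 m)).
It fails at once if the roller is lifted above the block (height (world z) of roller above 0.042 m).
It fails at once if the roller is gripped or squeezed (over 18 N between the fingers and it) (contact force between the fingers and roller above 18 N).
It fails at once if the roller is let run or knocked (over 0.5 m/s) (linear speed of roller above 0.5 m/s).
It fails at once if the mallet, bowl or tin is disturbed (moved over 15 mm) (distance of any of mallet, bowl, tin from where it was at the start of the episode above 0.015 m).
It also fails if it takes over 58 s, if anything falls off the work surface, if the arm or the gripper's body presses on something with over 40 N, if the wrist force passes 120 N, or if a joint passes its speed limit or range.

ROBOT

A 6-joint arm with a two-finger parallel gripper is mounted at the origin on the work surface. World frame = base frame: x ahead of the robot, y to its left, z up, the work surface at z = 0. Lengths are in m, angles in rad, forces in N, time in s.
With the tool pointing down it reaches from about 0.4 to 0.825 m from the base axis. Payload 7 kg.
Tool frame: the origin (TCP) lies on the centre line of the jaws, within the pads' length; the fingertips stand 17 mm ahead of it and the grasp point (between the pads) lies 2 mm behind it; z points along the fingers, y is the line along which they close (so a half turn about z gives the same grasp; the last joint's range is limited). The gripper opens to 85 mm and grips with 20 to 120 N. Pads are 22 mm wide; open, the fingers measure 114 mm over their backs; the gripper's body (76 mm by 85 mm) begins 54 mm behind the grasp point. The pads swing forward as they close: fully open they stand 13 mm farther back than shut.
Start: joints at [-0.882, 0.359, 0.012, 0, -1.224, -0.288], TCP at [0.263, -0.621, 0.248] pointing down, gripper open.
Joint ranges: [-3.07, 3.07], [-1.43, 2.12], [-1.02, 1.25], [-3.03, 1.67], [-3.05, -0], [-3.03, 3.03]. Speed limits (rad/s): [2.39, 2.39, 3.01, 3.14, 3.14, 3.14].

INTERFACE

Orientations are given as [roll, pitch, yaw] about the fixed x, y, z axes, in that order (R = Rz(yaw) Ry(pitch) Rx(roll)).
In Python, from bench import telemetry, eyes, job_done gives the robot as it stands.
- The arm moves only by the tool carry_out, never from a script. Its argument "increments" is a list of rows, each a list of 7 numbers: the shift along the tool's x, y, z in m, then the turn, a rotation vector about the tool's x, y, z in rad, then the finger opening in m, from 0 to 0.0854. In form: [[x, y, z, wx, wy, wz, claw], ...]. A call has 1 to 8 rows; each row shifts and turns the commanded pose from where the row before left it, along the tool's axes as they then stand; what a row does not reach is not made up. A row lasts 1/12 s, in which the tool goes at most 41.7 mm and 7.16 degrees, less where a joint would pass 70% of its speed; a pose out of reach is approached as far as the arm can. A call is refused whole if a number of a shift passes 0.0417 or a number of a turn 0.125, either way. A call with a gripper value outside its range is refused whole. The fingers move at their own pace and stop on an object; "force" is the grip in N (left out, the last holds). Time passes only in rows, so rows that do not move let the fingers close. It gives the time, the measured TCP pose, the force, the opening and the grip force at its end, in the units of the state.
- telemetry.sense(): the state, without advancing time (a new reading comes with each control period).
- eyes.snapshot(name): name is "scene" or "top" or "wrist"; returns the picture (384x512x3 uint8, red, green, blue); there is no depth.
- eyes.get_calibration(name): a dict with "K" (3x3 intrinsics, pixels), "dist_coeffs" ([k1, k2, p1, p2, k3] as OpenCV has them; the pictures are not rectified), "view" (4x4, takes a point from world to camera coordinates); the wrist camera has in their place "T_tool_cam" (4x4, takes a point from camera to tool coordinates, whose origin is the TCP and whose axes are the flange's). Camera axes: x right, y down, z forward; pixel columns grow to the right and rows downward; lengths in m; the calibration is good to about 2 mm. A picture is of the moment at which its call begins: read the wrist's pose just before it. get_calibration takes no time and is no camera call.
- job_done(): hands the job in; it is judged then, once.
The state is a dict: "clock": time; "qpos": joint angles; "qvel": joint speeds; "joint_torque": joint torques, N m; "ee_pos": TCP position; "eef_rot": TCP orientation; "contact_force": force on the tool from outside, world axes, zero at the start; "wrist_torque": the same for the moment, N m; "width": finger opening in m; "grasp_force": force on a finger pad.
Only numpy, scipy, OpenCV 4.12 (cv2) and the standard library are available. Lean on these libraries where they do the work, as an engineer would, in place of code of your own. Each camera call takes 0.05 s, during which the arm holds its last target. There are 200 camera calls.

## Working session

There is one attempt and no reset: what is moved stays moved. The work goes in short steps, Python scripts to look and compute and a tool call to move; the robot and the scene stay as the last step left them, time stands still between calls to the robot, and variables do not carry over. Pictures are saved under pics/ and viewed, at most 10 in all, crops included, and the job is handed in when it is done.

Besides the shell and the picture viewer there is one more tool, called after "Request:" by a JSON object that holds its "name" and its "arguments". carry_out: Moves the arm, as the interface text tells. Its arguments: {"type":"object","properties":{"increments":{"type":"array"},"force":{"type":"number"}},"required":["increments"]}

```bash
mkdir -p pics; ls
cat > h.py <<'E'
import numpy as np, cv2
from bench import telemetry, eyes
def snap(n,f):
    im=eyes.snapshot(n); cv2.imwrite('pics/'+f,im[:,:,::-1]); return im
def ray(n,px,z):
    c=eyes.get_calibration(n);K=np.array(c['K']);d=np.array(c['dist_coeffs']);V=np.array(c['view'])
    u=cv2.undistortPoints(np.array(px,float).reshape(-1,1,2),K,d).reshape(-1,2)
    R,t=V[:3,:3],V[:3,3];o=-R.T@t
    w=np.c_[u,np.ones(len(u))]@R
    return o+w*((z-o[2])/w[:,2])[:,None]
def proj(n,P):
    c=eyes.get_calibration(n);V=np.array(c['view']);r=cv2.Rodrigues(V[:3,:3])[0]
    return cv2.projectPoints(np.array(P,float).reshape(-1,1,3),r,V[:3,3],np.array(c['K']),np.array(c['dist_coeffs']))[0].reshape(-1,2)
E
python3 - <<'E'
from h import *
a=snap('top','top0.png');b=snap('scene','sc0.png')
s=telemetry.sense();print(s)
for n in('top','scene'):
    V=np.array(eyes.get_calibration(n)['view']);print(n,-V[:3,:3].T@V[:3,3],V[2,:3])
E
```

```text
pics
{'clock': 0.1, 'qpos': array([-8.81905810e-01,  3.59354651e-01,  1.11778687e-02, -2.75689053e-04,
       -1.22408701e+00, -2.88126009e-01]), 'qvel': array([ 0.00043892, -0.00134535,  0.00272946,  0.00153307, -0.00039439,
       -0.00212598]), 'joint_torque': array([-9.17213983e-04, -5.84762657e+01,  2.94110817e+01,  6.95458442e+00,
       -3.21329098e-03,  6.47183214e-06]), 'ee_pos': array([ 0.26317344, -0.62116808,  0.24744971]), 'eef_rot': array([ 3.14011203e+00, -1.68528341e-04, -2.74092189e+00]), 'contact_force': array([ 0.77395926,  0.29983847, -0.13038825]), 'wrist_torque': array([0.00630723, 0.00733092, 0.03009609]), 'grasp_force': 0.0, 'width': 0.08515090702586268}
top [ 0.41341813 -0.02398344  1.21424954] [ 0.09740993 -0.00307407 -0.9952396 ]
scene [1.2131774  0.53949973 1.36202052] [-0.42980292 -0.34885971 -0.83280631]
```

View pics/top0.png

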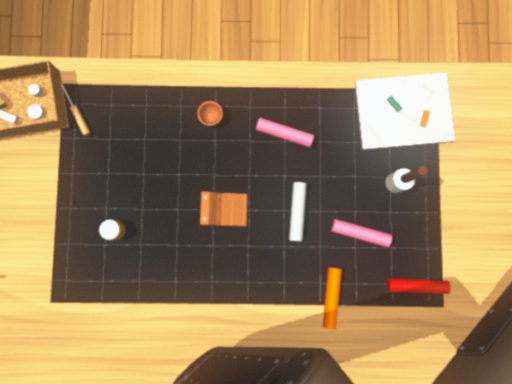

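View pics/sc0.png

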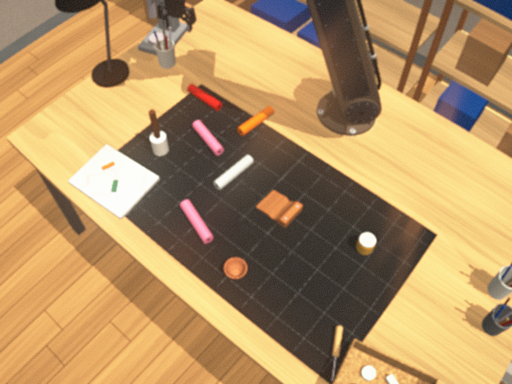

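The top view shows five bars: silver (298,211), pink (285,132), pink (362,233), orange (332,297) and red (418,286). Only the silver one fits "polished aluminium". The block is at (223,209) with its stop wall to the left (+y). The bowl is at (210,113), the mallet at (400,180) and the tin at (112,230). Next I'll confirm in a crop and measure.

```bash
cat > m.py <<'E'
from h import *
def rect(mask,roi):
    x0,x1,y0,y1=roi;m=np.zeros_like(mask);m[y0:y1,x0:x1]=mask[y0:y1,x0:x1]
    c=max(cv2.findContours(m,cv2.RETR_EXTERNAL,cv2.CHAIN_APPROX_NONE)[0],key=cv2.contourArea)
    return c.reshape(-1,2)
def roller(im,n='top',roi=(190,330,165,260)):
    h=cv2.cvtColor(im,cv2.COLOR_RGB2HSV)
    m=((h[...,1]<70)&(h[...,2]>110)).astype(np.uint8)*255
    c=rect(m,roi)
    (a,b)=cv2.minAreaRect(ray(n,c,0.018)[:,:2].astype(np.float32)),c
    p=cv2.boxPoints(a);e=p[1]-p[0],p[2]-p[1];l=max(e,key=np.linalg.norm)
    return np.array(a[0]),a[1],np.arctan2(l[1],l[0]) if l[0]>0 else np.arctan2(-l[1],-l[0])
E
python3 - <<'E'
from m import *
im=cv2.imread('pics/top0.png')[:,:,::-1].copy()
print('roller',roller(im))
h=cv2.cvtColor(im,cv2.COLOR_RGB2HSV)
m=((h[...,1]>90)&(h[...,2]>70)).astype(np.uint8)*255
c=rect(m,(185,260,180,240))
q=cv2.boxPoints(cv2.minAreaRect(c.astype(np.float32)));print(q)
ap=cv2.approxPolyDP(c.reshape(-1,1,2),4,True).reshape(-1,2);print('poly',ap)
for z in(0,.013,.032): print(z,ray('top',ap,z)[:,:2].round(4).tolist())
cv2.imwrite('pics/c.png',cv2.resize(im[165:260,185:320,::-1],None,fx=5,fy=5,interpolation=cv2.INTER_CUBIC))
E
```

```text
roller (array([ 0.50909299, -0.13409382]), (0.03852604329586029, 0.1682375967502594), np.float32(-0.06946914))
[[199. 190.]
 [247. 190.]
 [247. 226.]
 [199. 226.]]
poly [[200 191]
 [200 225]
 [246 226]
 [246 193]]
0 [[0.5638, 0.1402], [0.4674, 0.1378], [0.466, 0.0084], [0.5596, 0.0097]]
0.013 [[0.5621, 0.1384], [0.4668, 0.1361], [0.4655, 0.008], [0.5581, 0.0094]]
0.032 [[0.5598, 0.1359], [0.466, 0.1335], [0.4647, 0.0075], [0.5558, 0.0088]]
```

View pics/c.png

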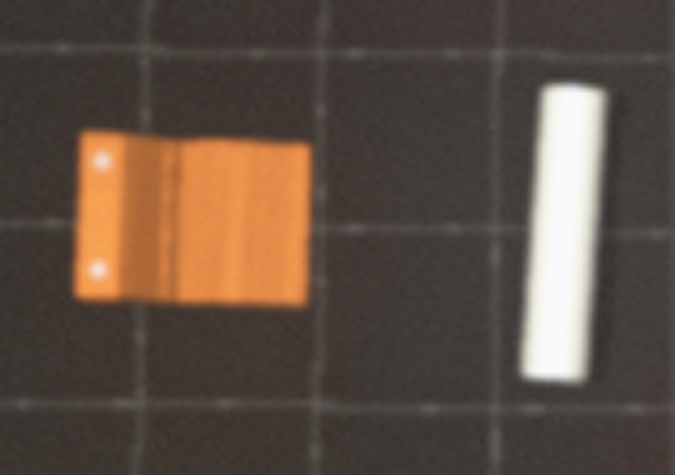

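```bash
cat >> m.py <<'E'
def edge(g,pts0,pts1,n=20,w=5):
    "subpixel steepest-gradient points on scans across the segment pts0-pts1"
    g=cv2.GaussianBlur(g.astype(np.float32),(0,0),.7)
    p0,p1=np.array(pts0,float),np.array(pts1,float);d=(p1-p0)/np.linalg.norm(p1-p0);nn=np.array([-d[1],d[0]])
    s=np.arange(-w,w+.01,.1);out=[]
    for t in np.linspace(.12,.88,n):
        q=p0+t*(p1-p0)+s[:,None]*nn
        v=cv2.remap(g,q[:,0].astype(np.float32)[None],q[:,1].astype(np.float32)[None],cv2.INTER_CUBIC)[0]
        a=np.abs(np.gradient(v));out.append(q[a.argmax()])
    return np.array(out)
def line(P):
    vx,vy,x,y=cv2.fitLine(P[:,:2].astype(np.float32),cv2.DIST_HUBER,0,.01,.01).ravel()
    if abs(vx)>abs(vy): return np.arctan(vy/vx),np.array([x,y])
    return np.arctan(-vx/vy),np.array([x,y])
E
python3 - <<'E'
from m import *
im=cv2.imread('pics/top0.png')[:,:,::-1].copy()
g=im[...,0]  # red channel
for nm,a,b,z in [('foot',(246.5,194),(246.2,226),0),('back',(201,191),(200,225),.032),('hi',(210,191.5),(240,193),.01),('lo',(206,225),(242,226),.01),
   ('rR',(306.5,183),(302.3,240),.018),('rL',(293,183),(289.5,240),.018),('rT',(294,181.8),(306,182.5),.018),('rB',(290,240.5),(302,241.3),.018)]:
    an,p=line(ray('top',edge(g,a,b),z));print(nm,round(float(an),4),p.round(4))
# scene view
im=cv2.imread('pics/sc0.png');cv2.imwrite('pics/c2.png',cv2.resize(im[140:240,200:320],None,fx=5,fy=5,interpolation=cv2.INTER_CUBIC))
E
```

```text
foot -0.0044 [0.5095 0.0087]
back -0.0045 [0.5165 0.1349]
hi -0.0112 [0.5599 0.0699]
lo 0.0111 [0.4678 0.0595]
rR -0.0729 [ 0.5078 -0.1517]
rL -0.0672 [ 0.513  -0.1166]
rT -0.0288 [ 0.5906 -0.1446]
rB -0.1384 [ 0.4265 -0.1298]
```

View pics/c2.png

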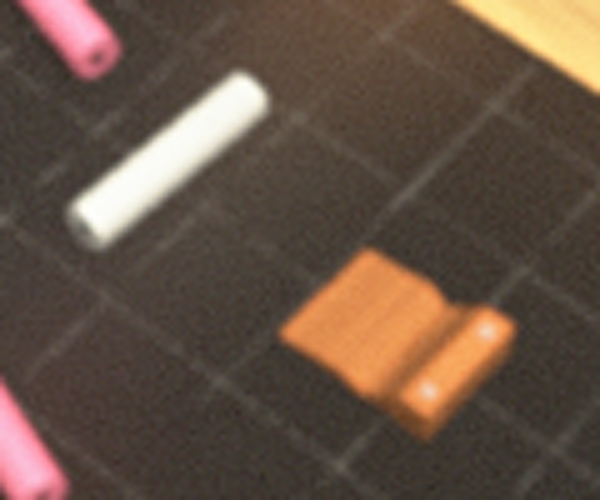

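The crops confirm that the silver bar is the roller. Its centre is near (0.509, -0.134) with yaw -0.07. The block origin is about (0.514, 0.083) with yaw near 0. The tool's closing line is already about 63° to the bar, so I'll straddle it and twist it counter-clockwise.

Request:
{"name": "carry_out", "arguments": {"increments": [[-0.026, 0.022, 0, 0, 0, 0, 0.0854], [-0.026, 0.022, 0, 0, 0, 0, 0.0854], [-0.026, 0.022, 0, 0, 0, 0, 0.0854], [-0.026, 0.022, 0, 0, 0, 0, 0.0854], [-0.026, 0.022, 0, 0, 0, 0, 0.0854], [-0.026, 0.022, 0, 0, 0, 0, 0.0854], [-0.026, 0.022, 0, 0, 0, 0, 0.0854], [-0.026, 0.022, 0, 0, 0, 0, 0.0854]]}}

```text
clock: 0.77
ee_pos: [0.3864, -0.3766, 0.2481]
eef_rot: [3.141, -0.0, -2.741]
contact_force: [0.7, 0.6, 0.2]
width: 0.0852
grasp_force: 0.0
```

Request:
{"name": "carry_out", "arguments": {"increments": [[-0.026, 0.022, 0, 0, 0, 0, 0.0854], [-0.026, 0.022, 0, 0, 0, 0, 0.0854], [-0.026, 0.022, 0, 0, 0, 0, 0.0854], [-0.026, 0.022, 0, 0, 0, 0, 0.0854], [-0.026, 0.022, 0, 0, 0, 0, 0.0854], [-0.026, 0.022, 0, 0, 0, 0, 0.0854], [-0.026, 0.022, 0, 0, 0, 0, 0.0854], [-0.026, 0.022, 0, 0, 0, 0, 0.0854]]}}

```text
clock: 1.43
ee_pos: [0.5093, -0.1334, 0.2482]
eef_rot: [3.141, -0.0, -2.741]
contact_force: [-0.0, -0.4, -0.1]
width: 0.0852
grasp_force: 0.0
```

Request:
{"name": "carry_out", "arguments": {"increments": [[0, 0, 0.02, 0, 0, 0, 0.0854], [0, 0, 0.03, 0, 0, 0, 0.0854], [0, 0, 0.03, 0, 0, 0, 0.0854], [0, 0, 0.03, 0, 0, 0, 0.0854], [0, 0, 0.02, 0, 0, 0, 0.0854], [0, 0, 0.01, 0, 0, 0, 0.0854], [0, 0, 0, 0, 0, 0, 0.0854], [0, 0, 0, 0, 0, 0, 0.0854]]}}

```text
clock: 2.1
ee_pos: [0.5093, -0.1352, 0.1086]
eef_rot: [-3.141, -0.001, -2.741]
contact_force: [0.6, -0.2, 0.7]
width: 0.0853
grasp_force: 0.0
```

Run:
```python
from m import *
s=telemetry.sense();print(s['clock'],s['ee_pos'],s['eef_rot'],s['contact_force'])
a=eyes.snapshot('wrist');c=eyes.get_calibration('wrist');T=np.array(c['T_tool_cam']);print(T.round(3))
cv2.imwrite('pics/w1.png',a[:,:,::-1])
K=np.array(c['K']);d=np.array(c['dist_coeffs']);iT=np.linalg.inv(T)
for z in(.0,.017):
  for P in[(11,43,z*1e3),(11,57,z*1e3),(-11,43,z*1e3),(-11,57,z*1e3)]:
    print(P,cv2.projectPoints(np.array([[P]])/1e3,cv2.Rodrigues(iT[:3,:3])[0],iT[:3,3],K,d)[0].ravel().round())
```

```text
2.1 [ 0.50925867 -0.13521306  0.10857668] [-3.14142685e+00 -6.14896077e-04 -2.74052284e+00] [ 0.59939654 -0.1665773   0.67329669]
[[ 0.001 -0.96  -0.28   0.071]
 [ 1.     0.001 -0.001  0.   ]
 [ 0.001 -0.28   0.96  -0.125]
 [ 0.     0.     0.     1.   ]]
(11, 43, 0.0) [353. 244.]
(11, 57, 0.0) [384. 244.]
(-11, 43, 0.0) [349. 286.]
(-11, 57, 0.0) [379. 286.]
(11, 43, 17.0) [343. 229.]
(11, 57, 17.0) [371. 229.]
(-11, 43, 17.0) [340. 268.]
(-11, 57, 17.0) [367. 268.]
```

View pics/w1.png

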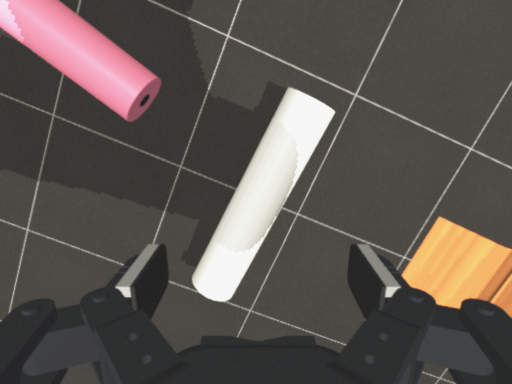

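Wrist view: the silver bar runs from (215,290) to (310,105), between the open pads, whose tips are at (150,245) and (352,245). With the gripper open, the tips stand only about 3 mm ahead of the TCP. I'll descend, then turn.

Request:
{"name": "carry_out", "arguments": {"increments": [[0, 0, 0.02, 0, 0, 0, 0.0854], [0, 0, 0.025, 0, 0, 0, 0.0854], [0, 0, 0.02, 0, 0, 0, 0.0854], [0, 0, 0.015, 0, 0, 0, 0.0854], [0, 0, 0.01, 0, 0, 0, 0.0854], [0, 0, 0.003, 0, 0, 0, 0.0854], [0, 0, 0, 0, 0, 0, 0.0854], [0, 0, 0, 0, 0, 0, 0.0854]]}}

```text
clock: 2.82
ee_pos: [0.5099, -0.1351, 0.0164]
eef_rot: [-3.141, 0.002, -2.741]
contact_force: [0.1, 0.4, -0.2]
width: 0.0857
grasp_force: 0.0
```

Request:
{"name": "carry_out", "arguments": {"increments": [[0, 0, 0, 0, 0, -0.05, 0.0854], [0, 0, 0, 0, 0, -0.05, 0.0854], [0, 0, 0, 0, 0, -0.05, 0.0854], [0, 0, 0, 0, 0, -0.05, 0.0854], [0, 0, 0, 0, 0, -0.04, 0.0854], [0, 0, 0, 0, 0, -0.03, 0.0854], [0, 0, 0, 0, 0, -0.02, 0.0854], [0, 0, 0, 0, 0, -0.01, 0.0854]]}}

```text
clock: 3.48
ee_pos: [0.5098, -0.135, 0.0164]
eef_rot: [-3.14, 0.002, -2.44]
contact_force: [0.4, -0.5, -0.4]
width: 0.0851
grasp_force: 0.0
```

Request:
{"name": "carry_out", "arguments": {"increments": [[0, 0, 0, 0, 0, -0.01, 0.0854], [0, 0, 0, 0, 0, -0.01, 0.0854], [0, 0, 0, 0, 0, -0.01, 0.0854], [0, 0, 0, 0, 0, -0.01, 0.0854], [0, 0, 0, 0, 0, -0.01, 0.0854], [0, 0, 0, 0, 0, 0, 0.0854]]}}

```text
clock: 3.98
ee_pos: [0.509, -0.1351, 0.0152]
eef_rot: [3.141, -0.0, -2.39]
contact_force: [-0.4, -0.7, -0.1]
width: 0.0854
grasp_force: 0.0
```

Request:
{"name": "carry_out", "arguments": {"increments": [[0, 0, 0, 0, 0, -0.01, 0.0854], [0, 0, 0, 0, 0, -0.01, 0.0854], [0, 0, 0, 0, 0, -0.01, 0.0854], [0, 0, 0, 0, 0, -0.01, 0.0854], [0, 0, 0, 0, 0, -0.01, 0.0854], [0, 0, 0, 0, 0, -0.01, 0.0854], [0, 0, 0, 0, 0, 0, 0.0854]]}}

```text
clock: 4.57
ee_pos: [0.5091, -0.1351, 0.0153]
eef_rot: [-3.142, 0.0, -2.33]
contact_force: [-0.0, 0.5, 0.8]
width: 0.0855
grasp_force: 0.0
```

```bash
cat >> m.py <<'E'
def wroller():
    "bar angle & centre from the wrist view (two long edges cast on z=.018)"
    s=telemetry.sense();im=eyes.snapshot('wrist');c=eyes.get_calibration('wrist');T=np.array(c['T_tool_cam'])
    from scipy.spatial.transform import Rotation as R
    M=np.eye(4);M[:3,:3]=R.from_euler('xyz',s['eef_rot']).as_matrix();M[:3,3]=s['ee_pos'];M=M@T
    h=cv2.cvtColor(im,cv2.COLOR_RGB2HSV)
    m=((h[...,1]<50)&(h[...,2]>120)).astype(np.uint8)*255
    m=cv2.morphologyEx(m,cv2.MORPH_OPEN,np.ones((7,7)))
    q=max(cv2.findContours(m,cv2.RETR_EXTERNAL,cv2.CHAIN_APPROX_NONE)[0],key=cv2.contourArea).reshape(-1,1,2).astype(float)
    u=cv2.undistortPoints(q,np.array(c['K']),np.array(c['dist_coeffs'])).reshape(-1,2)
    w=np.c_[u,np.ones(len(u))]@M[:3,:3].T;o=M[:3,3]
    P=(o+w*((.018-o[2])/w[:,2])[:,None])[:,:2]
    a=cv2.minAreaRect(P.astype(np.float32));p=cv2.boxPoints(a);l=max((p[1]-p[0],p[2]-p[1]),key=np.linalg.norm);l=l*np.sign(l[0])
    return s,im,a[0],a[1],np.arctan2(l[1],l[0])
E
python3 - <<'E'
from m import *
s,im,c,sz,an=wroller();print(s['eef_rot'][2],s['wrist_torque'],s['contact_force'],c,sz,an)
cv2.imwrite('pics/w2.png',im[:,:,::-1])
t=snap('top','t2.png')
g=t[...,0]
for nm,a,b,z in [('rR',(306.5,183),(302.3,240),.018),('rL',(293,183),(289.5,240),.018)]:
    e=edge(g,a,b);print(nm,line(ray('top',e,z)))
E
```

```text
-2.3298872782130386 [-0.03574668  0.00865231  0.0330819 ] [-0.03664114  0.53707132  0.8310466 ] (0.49539703130722046, -0.13303007185459137) (0.041358012706041336, 0.1495441049337387) -0.07358169
rR (np.float32(0.008766541), array([ 0.4946683 , -0.14709048], dtype=float32))
rL (np.float32(-0.20055927), array([ 0.5068561 , -0.12346561], dtype=float32))
```

View pics/w2.png

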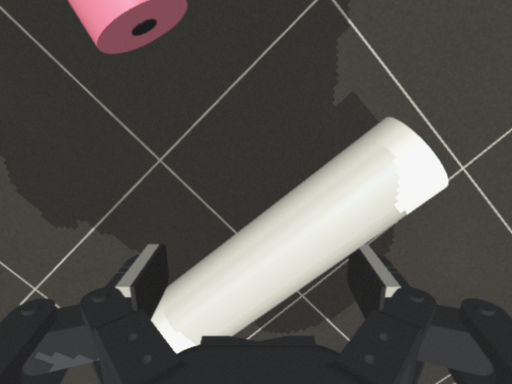

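In the wrist view the bar is just short of both pads (inner corners about (160,250) and (355,250)). I'll turn further in small steps.

Request:
{"name": "carry_out", "arguments": {"increments": [[0, 0, 0, 0, 0, -0.01, 0.0854], [0, 0, 0, 0, 0, -0.01, 0.0854], [0, 0, 0, 0, 0, -0.01, 0.0854], [0, 0, 0, 0, 0, -0.01, 0.0854], [0, 0, 0, 0, 0, -0.01, 0.0854], [0, 0, 0, 0, 0, 0, 0.0854]]}}

```text
clock: 5.17
ee_pos: [0.509, -0.1351, 0.0153]
eef_rot: [-3.142, 0.0, -2.28]
contact_force: [-0.0, -0.8, 1.3]
width: 0.0855
grasp_force: 0.5
```

Run:
```python
from m import *
s,im,c,sz,an=wroller();print(s['eef_rot'][2],s['wrist_torque'],s['contact_force'],c,sz,an)
```

```text
-2.2799611271224034 [ 0.0254743   0.01252184 -0.01367189] [-0.04541068 -0.77653449  1.2863595 ] (0.4951571524143219, -0.13196584582328796) (0.04271097108721733, 0.1494806706905365) -0.04866867
```

Request:
{"name": "carry_out", "arguments": {"increments": [[0, 0, 0, 0, 0, -0.01, 0.0854], [0, 0, 0, 0, 0, -0.01, 0.0854], [0, 0, 0, 0, 0, -0.01, 0.0854], [0, 0, 0, 0, 0, -0.01, 0.0854], [0, 0, 0, 0, 0, -0.01, 0.0854], [0, 0, 0, 0, 0, 0, 0.0854]]}}

```text
clock: 5.72
ee_pos: [0.509, -0.1351, 0.0153]
eef_rot: [3.142, 0.0, -2.23]
contact_force: [-0.5, 0.7, 0.8]
width: 0.0853
grasp_force: 0.5
```

Run:
```python
from m import *
s,im,c,sz,an=wroller();print(s['eef_rot'][2],s['wrist_torque'],s['contact_force'],c,sz,an)
```

```text
-2.229901814883921 [ 0.04228156 -0.01075458 -0.03046816] [-0.54281191  0.65631337  0.78176036] (0.49496224522590637, -0.1200399175286293) (0.14946046471595764, 0.06755169481039047) 0.0057740393
```

Request:
{"name": "carry_out", "arguments": {"increments": [[0, 0, 0, 0, 0, 0.04, 0.0854], [0, 0, 0, 0, 0, 0.07, 0.0854], [0, 0, 0, 0, 0, 0.07, 0.0854], [0, 0, -0.01, 0, 0, 0, 0.0854], [0, 0, -0.025, 0, 0, 0, 0.0854], [0, 0, -0.025, 0, 0, 0, 0.0854], [0, 0, -0.01, 0, 0, -0.08, 0.0854], [0, 0, 0, 0, 0, -0.1, 0.0854]]}}

```text
clock: 6.43
ee_pos: [0.511, -0.1351, 0.0891]
eef_rot: [-3.137, 0.003, -2.224]
contact_force: [-0.6, -0.5, -0.2]
width: 0.0856
grasp_force: 0.0
```

Request:
{"name": "carry_out", "arguments": {"increments": [[0, 0, 0, 0, 0, -0.12, 0.0854], [0, 0, 0, 0, 0, -0.12, 0.0854], [0, 0, 0, 0, 0, -0.12, 0.07], [0, 0, 0, 0, 0, -0.12, 0.06], [0, 0, 0, 0, 0, -0.09, 0.05], [0.02, 0, 0, 0, 0, -0.09, 0.045], [0.02, 0, 0, 0, 0, 0, 0.045], [0.02, 0, 0, 0, 0, 0, 0.045]]}}

```text
clock: 7.1
ee_pos: [0.5074, -0.1954, 0.0863]
eef_rot: [-3.141, -0.0, -1.566]
contact_force: [0.9, -0.2, 0.1]
width: 0.0453
grasp_force: 0.0
```

Request:
{"name": "carry_out", "arguments": {"increments": [[0.02, 0, 0, 0, 0, 0, 0.045], [0.02, 0, 0, 0, 0, 0, 0.045], [0, 0, 0, 0, 0, 0, 0.045]]}}

```text
clock: 7.35
ee_pos: [0.5072, -0.2374, 0.086]
eef_rot: [-3.141, -0.001, -1.57]
contact_force: [0.6, 0.3, -0.3]
width: 0.0451
grasp_force: 0.0
```

Run:
```python
from m import *
s=telemetry.sense();print(s['clock'],s['ee_pos'],s['eef_rot'],s['width'])
t=snap('top','t3.png')
print(roller(t))
print(wroller()[2:])
w=eyes.snapshot('wrist')
cv2.imwrite('pics/t3c.png',np.hstack([cv2.resize(t[140:260,180:340,::-1],(400,300)),cv2.resize(w[...,::-1],(400,300))]))
```

```text
7.35 [ 0.50723538 -0.23743628  0.08599952] [-3.14116839e+00 -5.02895075e-04 -1.56996745e+00] 0.04505947401299326
(array([ 0.53357762, -0.14171539]), (0.033019036054611206, 0.2127610296010971), np.float32(-0.07568257))
((0.4511098861694336, -0.2964228689670563), (0.14150948822498322, 0.030550865456461906), np.float32(1.3006188))
```

View pics/t3c.png

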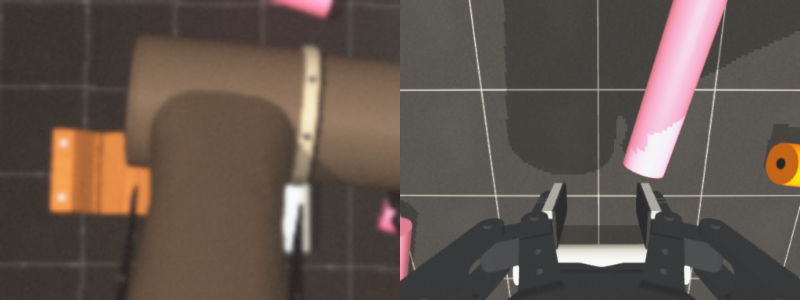

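Left: the arm hides the top view of the bar. Right: the bar lies straight across behind the pads, and a pink bar's end is close behind the hand. I'll move forward before descending, and measure with the scene camera.

```bash
cat >> m.py <<'E'
def sroller(f=None):
    im=eyes.snapshot('scene')
    if f: cv2.imwrite('pics/'+f,im[:,:,::-1])
    h=cv2.cvtColor(im,cv2.COLOR_RGB2HSV);m=((h[...,1]<70)&(h[...,2]>110)).astype(np.uint8)*255
    c=rect(m,(205,310,148,215))
    P=ray('scene',c,.018)[:,:2].astype(np.float32);a=cv2.minAreaRect(P);l=line(P)
    p=cv2.boxPoints(a);d=max((p[1]-p[0],p[2]-p[1]),key=np.linalg.norm);d=d*np.sign(d[0])
    return np.array(a[0]).round(4),np.array(a[1]).round(4),round(float(np.arctan2(d[1],d[0])),4),round(float(l[0]),4)
E
python3 - <<'E'
from m import *
import m
eyes0=eyes.snapshot
class F: pass
# calibrate method on the first picture
im0=cv2.imread('pics/sc0.png')[:,:,::-1].copy()
eyes.snapshot=lambda n:im0
print('before',sroller()); eyes.snapshot=eyes0
print('now',sroller('sc3.png'))
E
```

```text
before (array([ 0.5022, -0.1339]), array([0.0475, 0.1821]), -0.0622, 0.012)
now (array([ 0.5035, -0.133 ]), array([0.1828, 0.0461]), 0.0033, 0.0311)
```

The roller turned by about 0.065 rad and is now square. Next the hand moves forward and down behind it.

Request:
{"name": "carry_out", "arguments": {"increments": [[-0.02, -0.003, 0, 0, 0, 0, 0.045], [-0.02, 0, 0, 0, 0, 0, 0.045], [-0.01, 0, 0.01, 0, 0, 0, 0.045], [0, 0, 0.02, 0, 0, 0, 0.045], [0, 0, 0.015, 0, 0, 0, 0.045], [0, 0, 0.01, 0, 0, 0, 0.045], [0, 0, 0.005, 0, 0, 0, 0.045], [-0.002, 0, 0, 0, 0, 0, 0.045]]}}

```text
clock: 8.22
ee_pos: [0.5097, -0.1827, 0.0244]
eef_rot: [3.14, -0.0, -1.57]
contact_force: [1.0, -0.2, 0.7]
width: 0.0452
grasp_force: 0.0
```

Request:
{"name": "carry_out", "arguments": {"increments": [[-0.002, 0, 0, 0, 0, 0, 0.045], [-0.002, 0, 0, 0, 0, 0, 0.045], [-0.002, 0, 0, 0, 0, 0, 0.045], [-0.002, 0, 0, 0, 0, 0, 0.045], [-0.002, 0, 0, 0, 0, 0, 0.045], [-0.002, 0, 0, 0, 0, 0, 0.045], [-0.002, 0, 0, 0, 0, 0, 0.045], [-0.002, 0, 0, 0, 0, 0, 0.045]]}}

```text
clock: 8.88
ee_pos: [0.5102, -0.1668, 0.0254]
eef_rot: [-3.141, 0.0, -1.571]
contact_force: [0.7, 0.7, 0.1]
width: 0.0448
grasp_force: 0.0
```

Request:
{"name": "carry_out", "arguments": {"increments": [[-0.002, 0, 0, 0, 0, 0, 0.045], [-0.002, 0, 0, 0, 0, 0, 0.045], [-0.002, 0, 0, 0, 0, 0, 0.045], [-0.002, 0, 0, 0, 0, 0, 0.045], [-0.002, 0, 0, 0, 0, 0, 0.045], [-0.002, 0, 0, 0, 0, 0, 0.045], [-0.002, 0, 0, 0, 0, 0, 0.045], [-0.002, 0, 0, 0, 0, 0, 0.045]]}}

```text
clock: 9.55
ee_pos: [0.5102, -0.1508, 0.0253]
eef_rot: [-3.142, 0.0, -1.571]
contact_force: [0.7, -0.4, -0.1]
width: 0.0453
grasp_force: 0.1
```

Run:
```python
from m import *
s=telemetry.sense();print(s['clock'],s['ee_pos'],s['eef_rot'])
w=eyes.snapshot('wrist');im=eyes.snapshot('scene')
cv2.imwrite('pics/p4.png',np.hstack([cv2.resize(im[140:230,200:320,::-1],(400,300),interpolation=cv2.INTER_CUBIC),cv2.resize(w[...,::-1],(400,300))]))
print(sroller())
```

```text
9.55 [ 0.51024127 -0.15079564  0.02529324] [-3.14159216e+00  1.80237080e-05 -1.57078987e+00]
(array([ 0.5032, -0.1188]), array([0.1823, 0.0439]), 0.0053, 0.0198)
```

View pics/p4.png

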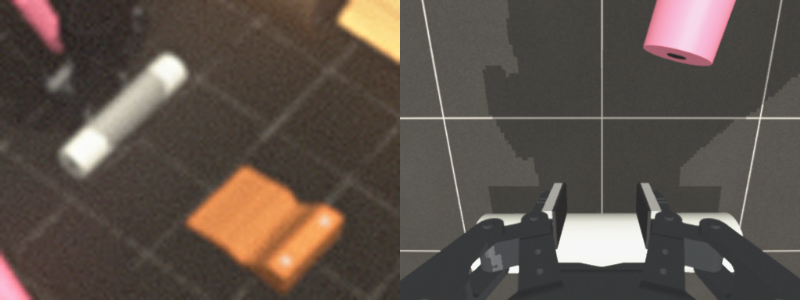

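The pads are square behind the roller, and it rolled 14 mm and stayed straight. I'll keep pushing.

Request:
{"name": "carry_out", "arguments": {"increments": [[-0.002, 0, 0, 0, 0, 0, 0.045], [-0.0025, 0, 0, 0, 0, 0, 0.045], [-0.003, 0, 0, 0, 0, 0, 0.045], [-0.003, 0, 0, 0, 0, 0, 0.045], [-0.003, 0, 0, 0, 0, 0, 0.045], [-0.003, 0, 0, 0, 0, 0, 0.045], [-0.003, 0, 0, 0, 0, 0, 0.045], [-0.003, 0, 0, 0, 0, 0, 0.045]]}}

```text
clock: 10.37
ee_pos: [0.5102, -0.1281, 0.0253]
eef_rot: [-3.142, 0.0, -1.571]
contact_force: [0.1, -0.1, 1.0]
width: 0.0446
grasp_force: 0.1
```

Request:
{"name": "carry_out", "arguments": {"increments": [[-0.003, 0, 0, 0, 0, 0, 0.045], [-0.003, 0, 0, 0, 0, 0, 0.045], [-0.003, 0, 0, 0, 0, 0, 0.045], [-0.003, 0, 0, 0, 0, 0, 0.045], [-0.003, 0, 0, 0, 0, 0, 0.045], [-0.003, 0, 0, 0, 0, 0, 0.045], [-0.003, 0, 0, 0, 0, 0, 0.045], [-0.003, 0, 0, 0, 0, 0, 0.045]]}}

```text
clock: 11.03
ee_pos: [0.5102, -0.1042, 0.0253]
eef_rot: [3.142, 0.0, -1.571]
contact_force: [-0.0, -1.0, -0.3]
width: 0.0452
grasp_force: 0.1
```

Request:
{"name": "carry_out", "arguments": {"increments": [[-0.003, 0, 0, 0, 0, 0, 0.045], [-0.003, 0, 0, 0, 0, 0, 0.045], [-0.003, 0, 0, 0, 0, 0, 0.045], [-0.003, 0, 0, 0, 0, 0, 0.045], [-0.003, 0, 0, 0, 0, 0, 0.045], [-0.003, 0, 0, 0, 0, 0, 0.045], [-0.003, 0, 0, 0, 0, 0, 0.045], [-0.003, 0, 0, 0, 0, 0, 0.045]]}}

```text
clock: 11.7
ee_pos: [0.5102, -0.0802, 0.0253]
eef_rot: [-3.142, 0.0, -1.571]
contact_force: [0.5, -0.4, -0.3]
width: 0.045
grasp_force: 0.1
```

Run:
```python
from m import *
s=telemetry.sense();print(s['clock'],s['ee_pos'],s['contact_force'])
print(sroller('sc5.png'))
```

```text
11.7 [ 0.51023616 -0.08022138  0.02531111] [ 0.5474514  -0.4162977  -0.25996867]
(array([ 0.5027, -0.0508]), array([0.1795, 0.0468]), 0.0071, 0.0199)
```

Request:
{"name": "carry_out", "arguments": {"increments": [[-0.003, 0, 0, 0, 0, 0, 0.045], [-0.003, 0, 0, 0, 0, 0, 0.045], [-0.003, 0, 0, 0, 0, 0, 0.045], [-0.003, 0, 0, 0, 0, 0, 0.045], [-0.003, 0, 0, 0, 0, 0, 0.045], [-0.003, 0, 0, 0, 0, 0, 0.045], [-0.003, 0, 0, 0, 0, 0, 0.045], [-0.003, 0, 0, 0, 0, 0, 0.045]]}}

```text
clock: 12.42
ee_pos: [0.5102, -0.0562, 0.0253]
eef_rot: [3.142, 0.0, -1.571]
contact_force: [0.4, -0.3, -0.2]
width: 0.0449
grasp_force: 0.1
```

Request:
{"name": "carry_out", "arguments": {"increments": [[-0.003, 0, 0, 0, 0, 0, 0.045], [-0.003, 0, 0, 0, 0, 0, 0.045], [-0.003, 0, 0, 0, 0, 0, 0.045], [-0.003, 0, 0, 0, 0, 0, 0.045], [-0.003, 0, 0, 0, 0, 0, 0.045], [-0.003, 0, 0, 0, 0, 0, 0.045], [-0.003, 0, 0, 0, 0, 0, 0.045], [-0.003, 0, -0.0005, 0, 0, 0, 0.045]]}}

```text
clock: 13.08
ee_pos: [0.5102, -0.0322, 0.0257]
eef_rot: [3.141, -0.0, -1.571]
contact_force: [1.2, -1.0, 0.1]
width: 0.0452
grasp_force: 0.1
```

Request:
{"name": "carry_out", "arguments": {"increments": [[-0.003, 0, -0.0007, 0, 0, 0, 0.045], [-0.003, 0, -0.0007, 0, 0, 0, 0.045], [-0.003, 0, -0.0007, 0, 0, 0, 0.045], [-0.003, 0, -0.0007, 0, 0, 0, 0.045], [-0.003, 0, -0.0007, 0, 0, 0, 0.045], [-0.003, 0, -0.0007, 0, 0, 0, 0.045], [-0.003, 0, -0.0007, 0, 0, 0, 0.045], [-0.003, 0, -0.0007, 0, 0, 0, 0.045]]}}

```text
clock: 13.75
ee_pos: [0.5102, -0.0083, 0.0315]
eef_rot: [-3.142, -0.0, -1.571]
contact_force: [-0.4, -5.1, 1.3]
width: 0.0448
grasp_force: 2.0
```

Run:
```python
from m import *
s=telemetry.sense();print(s['clock'],s['ee_pos'],s['contact_force'],s['grasp_force'])
im=eyes.snapshot('scene')
cv2.imwrite('pics/p6.png',cv2.resize(im[130:240,210:340,::-1],(650,550),interpolation=cv2.INTER_CUBIC))
```

```text
13.75 [ 0.51020535 -0.00833974  0.03152547] [-0.44054815 -5.05625216  1.31320924] 1.97407191619277
```

View pics/p6.png

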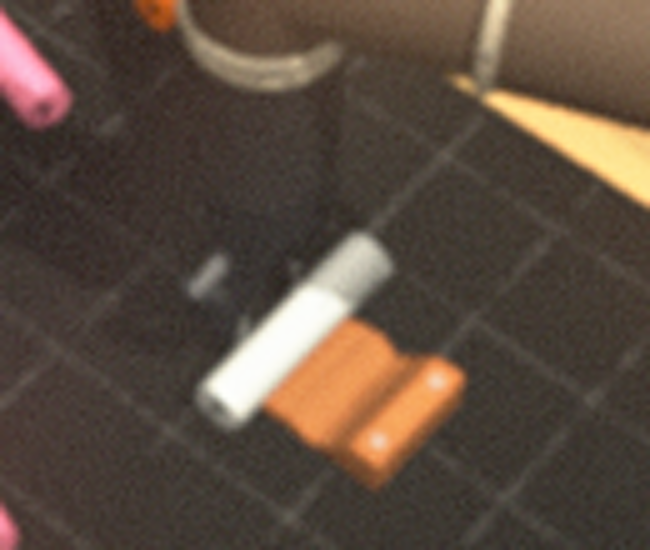

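The roller is on the ramp foot, square, with its ends overhanging both sides. Push force is about 5 N. I'll hold the height for a bit so contact stays at the axis.

Request:
{"name": "carry_out", "arguments": {"increments": [[-0.0025, 0, 0, 0, 0, 0, 0.045], [-0.0025, 0, 0, 0, 0, 0, 0.045], [-0.0025, 0, 0, 0, 0, 0, 0.045], [-0.0025, 0, 0, 0, 0, 0, 0.045], [-0.0025, 0, 0, 0, 0, 0, 0.045], [-0.0025, 0, -0.0003, 0, 0, 0, 0.045]]}}

```text
clock: 14.3
ee_pos: [0.5101, 0.0067, 0.0316]
eef_rot: [3.141, -0.0, -1.571]
contact_force: [-0.3, -3.2, 1.7]
width: 0.0453
grasp_force: 2.0
```

Run:
```python
from m import *
s=telemetry.sense();print(s['clock'],s['ee_pos'],s['contact_force'],s['grasp_force'])
im=eyes.snapshot('scene');cv2.imwrite('pics/p7.png',im[...,::-1])
h=cv2.cvtColor(im,cv2.COLOR_RGB2HSV);m=((h[...,1]<70)&(h[...,2]>110)).astype(np.uint8)*255
P=ray('scene',rect(m,(240,320,165,225)),.023)[:,:2].astype(np.float32);print(cv2.minAreaRect(P))
```

```text
14.3 [0.51009858 0.00668765 0.03160396] [-0.3279907  -3.17936273  1.65847655] 1.9749881140887737
((0.5022781491279602, 0.03597978502511978), (0.04504969343543053, 0.17973625659942627), 89.12015533447266)
```

Request:
{"name": "carry_out", "arguments": {"increments": [[-0.0022, 0, -0.0005, 0, 0, 0, 0.045], [-0.0022, 0, -0.0005, 0, 0, 0, 0.045], [-0.0022, 0, -0.0005, 0, 0, 0, 0.045], [-0.0022, 0, -0.0005, 0, 0, 0, 0.045], [-0.0022, 0, -0.0005, 0, 0, 0, 0.045], [-0.0022, 0, -0.0005, 0, 0, 0, 0.045], [-0.0022, 0, -0.0005, 0, 0, 0, 0.045], [-0.0022, 0, -0.0005, 0, 0, 0, 0.045]]}}

```text
clock: 15.02
ee_pos: [0.5102, 0.0243, 0.0358]
eef_rot: [3.142, 0.0, -1.571]
contact_force: [0.0, -3.5, 2.3]
width: 0.0451
grasp_force: 2.0
```

Request:
{"name": "carry_out", "arguments": {"increments": [[-0.0015, 0, -0.0003, 0, 0, 0, 0.045], [-0.0015, 0, -0.0003, 0, 0, 0, 0.045], [-0.0015, 0, -0.0003, 0, 0, 0, 0.045], [-0.0015, 0, -0.0003, 0, 0, 0, 0.045], [-0.0015, 0, -0.0003, 0, 0, 0, 0.045], [-0.001, 0, -0.0003, 0, 0, 0, 0.045]]}}

```text
clock: 15.52
ee_pos: [0.5104, 0.0331, 0.0375]
eef_rot: [-3.141, 0.0, -1.571]
contact_force: [0.4, -0.4, 0.1]
width: 0.0451
grasp_force: 0.0
```

```bash
cat > l.py <<'E'
from m import *
s=telemetry.sense();print(s['clock'],s['ee_pos'],s['contact_force'],s['grasp_force'])
im=eyes.snapshot('scene');cv2.imwrite('pics/p8.png',im[...,::-1])
h=cv2.cvtColor(im,cv2.COLOR_RGB2HSV);m=((h[...,1]<70)&(h[...,2]>110)).astype(np.uint8)*255
c=rect(m,(240,330,165,235))
for z in(.0245,.031):print(z,cv2.minAreaRect(ray('scene',c,z)[:,:2].astype(np.float32)))
E
python3 l.py
```

```text
15.5167 [0.5104348  0.03314761 0.03748208] [ 0.41635443 -0.38314575  0.11481922] 0.0
0.0245 ((0.4997178316116333, 0.05956411361694336), (0.05127403885126114, 0.18019528687000275), 89.68010711669922)
0.031 ((0.5031850337982178, 0.06189647689461708), (0.05102485790848732, 0.17931963503360748), 89.68010711669922)
```

Request:
{"name": "carry_out", "arguments": {"increments": [[-0.001, 0, 0, 0, 0, 0, 0.045], [-0.001, 0, 0, 0, 0, 0, 0.045], [-0.001, 0, 0, 0, 0, 0, 0.045], [-0.001, 0, 0, 0, 0, 0, 0.045], [0, 0, 0, 0, 0, 0, 0.045], [0, 0, 0, 0, 0, 0, 0.045]]}}

```text
clock: 16.07
ee_pos: [0.5102, 0.0367, 0.0375]
eef_rot: [-3.142, 0.0, -1.571]
contact_force: [-0.1, -1.0, -0.3]
width: 0.0448
grasp_force: 0.0
```

```bash
python3 l.py
```

```text
16.0667 [0.51024441 0.0366529  0.03748756] [-0.07196365 -0.96840166 -0.29118471] 0.0
0.0245 ((0.5024935603141785, 0.07917925715446472), (0.04371896758675575, 0.17908409237861633), 88.5099868774414)
0.031 ((0.5059473514556885, 0.08141627162694931), (0.043506499379873276, 0.17821379005908966), 88.51000213623047)
```

The roller dropped into the groove, at y ≈ 0.079 against a seat at about 0.080. I'll back the hand away along -y and up.

Request:
{"name": "carry_out", "arguments": {"increments": [[0.01, 0, -0.003, 0, 0, 0, 0.045], [0.015, 0, -0.01, 0, 0, 0, 0.045], [0.02, 0, -0.02, 0, 0, 0, 0.045], [0.02, 0, -0.03, 0, 0, 0, 0.045], [0.03, 0, -0.03, 0, 0, 0, 0.045], [0.03, 0, -0.03, 0, 0, 0, 0.045], [0.03, 0, -0.03, 0, 0, 0, 0.045], [0.03, 0, -0.02, 0, 0, 0, 0.045]]}}

```text
clock: 16.78
ee_pos: [0.5104, -0.1487, 0.2124]
eef_rot: [-3.138, -0.0, -1.57]
contact_force: [1.9, 0.5, -0.1]
width: 0.0453
grasp_force: 0.0
```

Request:
{"name": "carry_out", "arguments": {"increments": [[0.03, 0, 0, 0, 0, 0, 0.045], [0.03, 0, 0, 0, 0, 0, 0.045], [0.03, 0, 0, 0, 0, 0, 0.045], [0.02, 0, 0, 0, 0, 0, 0.045], [0, 0, 0, 0, 0, 0, 0.045], [0, 0, 0, 0, 0, 0, 0.045]]}}

```text
clock: 17.28
ee_pos: [0.5094, -0.2582, 0.2086]
eef_rot: [3.141, 0.0, -1.573]
contact_force: [-0.5, -0.7, 0.2]
width: 0.0452
grasp_force: 0.0
```

```bash
python3 l.py
python3 - <<'E'
from m import *
a=eyes.snapshot('top');b=eyes.snapshot('scene')
try: print(roller(a,roi=(190,260,160,260)))
except Exception as e: print(e)
cv2.imwrite('pics/p9.png',np.hstack([cv2.resize(a[80:260,90:330,::-1],(400,300)),cv2.resize(b[130:240,210:356,::-1],(400,300))]))
E
```

```text
17.2833 [ 0.50941326 -0.25820465  0.20862216] [-0.54865139 -0.69363504  0.20315732] 0.0
0.0245 ((0.5020138025283813, 0.07918237894773483), (0.18050962686538696, 0.04269638657569885), 0.05027769133448601)
0.031 ((0.505469799041748, 0.08141940087080002), (0.17963238060474396, 0.04248889163136482), 0.05027782544493675)
(array([0.50946647, 0.07949061]), (0.03956541046500206, 0.1678076684474945), np.float32(-0.003132303))
```

View pics/p9.png

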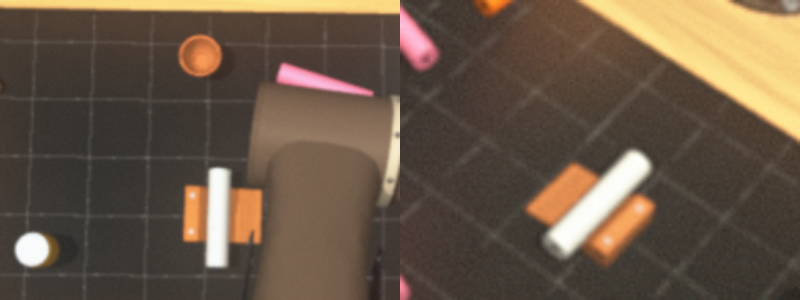

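The roller lies square in the groove at about (0.509, 0.0795), with both ends sticking out and the hand clear. I'm handing in.

```bash
python3 -c "
from bench import job_done
print(job_done())"
```

```text
the job is handed in; nothing more can be done
None
```

The roller was turned square, rolled up the ramp and over the lip, and by the last camera check lies in the V-block's groove with both ends sticking out and the hand clear; the job is handed in, but no verdict came back.

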